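# Park the sample rack under the desk shelf

## Robot

A 6-joint arm with a two-finger parallel gripper is mounted at the origin on the work surface. World frame = base frame: x ahead of the robot, y to its left, z up, the work surface at z = 0. Lengths are in m, angles in rad, forces in N, time in s.
With the tool pointing down it reaches from about 0.25 to 0.775 m from the base axis. Payload 4 kg.
Tool frame: the origin (TCP) lies midway between the tips of the shut fingers; the grasp point (between the pads) lies 19 mm behind it; z points along the fingers, x is the direction in which the jaws open and shut, and the axes are right-handed (so a half turn about z gives the same grasp; the last joint's range is limited). The gripper opens to 94 mm and grips with 3 to 60 N. Pads are 16 mm wide; open, the fingers measure 119 mm over their backs; the gripper's body (75 mm by 177 mm) begins 78 mm behind the grasp point.
Start: joints at [1.209, 0.087, 1.371, -0, 1.684, -0.103], TCP at [0.141, 0.532, 0.206] pointing down, gripper open.
Joint ranges: [-3.1, 3.1], [-0.76, 2.03], [0.27, 2.55], [-1.08, 4.22], [0.17, 2.65], [-2.57, 2.57]. Speed limits (rad/s): [2.79, 2.79, 3.14, 3.14, 3.14, 3.14].

## Interface

Orientations are given as [roll, pitch, yaw] about the fixed x, y, z axes, in that order (R = Rz(yaw) Ry(pitch) Rx(roll)).
In Python, from bench import robot gives the robot as it stands.
- The arm moves only by the shell command python3 -m handwheel 'ROWS'. ROWS is a JSON object of lists of equal length, an entry for each row: "delta_pos": the shift along the tool's x, y, z in mm, a list of three; "rotation": the turn, a rotation vector about the tool's x, y, z in rad, a list of three; "claw": the closure, from -1 (fully open) to 1 (shut). In form: {"delta_pos": [[tx, ty, tz], ...], "rotation": [[wx, wy, wz], ...], "claw": [claw, ...]}. A call has exactly 8 rows; each row shifts and turns the commanded pose from where the row before left it, along the tool's axes as they then stand; what a row does not reach is not made up. A row lasts 1/8 s, in which the tool goes at most 62.5 mm and 10.7 degrees, less where a joint would pass 70% of its speed; a pose out of reach is approached as far as the arm can. A call with a gripper value outside its range is refused whole. The fingers move at their own pace and stop on an object; the grip force is fixed at half the most. Time passes only in rows, so rows that do not move let the fingers close, or fill a call up. It gives the time, the measured TCP pose, the force and the opening at its end, in the units of the state.
- robot.get_obs(): the state, without advancing time (a new reading comes with each control period).
- robot.snapshot(name): name is "scene" or "top" or "wrist"; returns a dict with "color" (420x560x3 uint8, red, green, blue), "intrinsics" (3x3 intrinsics, pixels), "eye" and "rotation" of the camera in the world. Camera axes: x right, y down, z forward; pixel columns grow to the right and rows downward; lengths in m; the calibration is good to about 2 mm. The wrist camera is an equidistant fisheye: a pixel r from the principal point sees the ray r / f radians off the axis. A picture is of the moment at which its call begins. There is no depth.
- robot.close_job(): hands the job in, once; it reports no verdict.
The state is a dict: "time": time; "joint_positions": joint angles; "qvel": joint speeds; "joint_torque": joint torques, N m; "tool_pos": TCP position; "ee_rot": TCP orientation; "wrist_force": force on the tool from outside, world axes, zero at the start; "wrist_torque": the same for the moment, N m; "width": finger opening in m.
Only numpy, scipy, OpenCV 4.12 (cv2) and the standard library are available. Lean on these libraries where they do the work, as an engineer would, in place of code of your own. Each camera call takes 0.05 s, during which the arm holds its last target.

## Task

With the fingertips, push the orange rack with its two capped sample pots across the desk and in under the low clear desk shelf, into the empty bay, until it is fully home and square against the blue stop rail. Push only the rack: it must stay flat on the desk, never picked up or tipped, and do not handle the pots, which must stay upright in their wells. Leave everything else on the desk where it is.

Things in the scene. Friction and masses are not known exactly. Their poses are not given: they have to be found in the camera images.
- desk_shelf: Low desk shelf fixed to the desk: clear board (blue front edge, 140 deep, 12 thick, top at 54) on three 12 thick grey legs. Origin: on the desk, in the plane of the front edge, at the middle of the EMPTY bay's opening. x points level into the bay, y along the front edge, z up. Empty bay: y -75 to 75, headroom 42, legs on both sides. Front edge spans y -87 to 249. Yaw varies.
- stop (a point): Middle of the front face of the blue stop rail across the empty bay: 16 high, fixed, 88 inside the shelf's front edge. A rack pushed home against it therefore stands 12 proud of the front edge.
- full_bay (a point): On the desk in the plane of the shelf's front edge, middle of the second bay (150 wide, filled by a cardboard carton, not to be used). Note pads up to 70 above the desk lie on the board over this bay, 57 or more behind the front edge.
- rack: Loose orange flat rack: solid block 100 (its x) by 110 (its y) by 18 high, vertical sides, about 0.2 kg. Origin: centre of its underside, z up. Wells 33 across, 12 deep at y = -27 and +27. Starts 130 to 155 before the empty bay's opening, up to 70 off its middle line, turned up to 0.35 rad. Slides with ordinary friction. Its +x face goes in first; home, its origin is 38 inside the shelf's front edge.
- pot_red: Loose capped sample pot, grey with a red cap, 31 across, 30 high, 30 g, standing with 2 play in the rack's well at y = -27. Its top is 36 above the desk, 6 under the shelf's board. Origin: centre of its underside, z up.
- pot_green: The same with a green cap, in the rack's well at y = +27.
- stapler: Bystander: blue and black stapler 130 by 34 by 50 high, loose. Origin: centre of its underside, x along its length.
- tape_roll: Bystander: roll of yellow tape lying flat, 72 across, 18 high, loose. Origin: centre of its underside.
- mouse: Bystander: black computer mouse 100 by 58 by 32 high, loose. Origin: centre of its underside, x along its length.
- marker: Bystander: yellow and black marker pen lying down, 130 long, 18 wide, 16 high, loose. Origin: on its underside near its middle, x along its length.
- stamp: Bystander: wooden hand stamp standing upright, 38 across at the foot, 60 high, loose. Origin: centre of its underside.
- notebook: Bystander: red notebook 150 by 105 by 14, loose. Origin: centre of its underside, x along its length.

How it is judged:
At the end, for the whole second after the job is handed in: The rack lies flat and at rest under the shelf in the empty bay, its front within 10 mm of the stop rail, turned less than 7 degrees from square, within 25 mm of the bay's middle; both pots stand upright in their wells (x of rack in the frame of desk_shelf between 0.028 and 0.05 m and y of rack in the frame of desk_shelf between -0.025 and 0.025 m and angle between the x axis of rack and the x axis of desk_shelf, either way round below 0.12 rad and angle between rack's own z axis and vertical below 0.06 rad and height (world z) of rack below 0.006 m and linear speed of rack below 0.01 m/s and angle between each of pot_red, pot_green's own z axis and vertical below 0.2 rad and linear speed of each of pot_red, pot_green below 0.02 m/s and horizontal distance between each of pot_red, pot_green and rack below 0.036 m and height (world z) of each of pot_red, pot_green below 0.014 m); the robot touches nothing.
It fails at once if the rack is lifted or tipped (height (world z) of rack above 0.01 m or angle between rack's own z axis and vertical above 0.12 rad).
It fails at once if a pot is tipped, or lifted out of its well (angle between any of pot_red, pot_green's own z axis and vertical above 0.35 rad or height (world z) of any of pot_red, pot_green above 0.016 m).
It fails at once if the fingers or arm handle a pot (contact force between any of the fingers, the arm and pot_red above 1 N or contact force between any of the fingers, the arm and pot_green above 1 N).
It fails at once if a bystander is moved more than 20 mm (distance of any of stapler, tape_roll, mouse, marker, stamp, notebook from where it was at the start of the episode above 0.02 m).
It also fails if it takes over 54 s, if anything falls off the work surface, if the arm or the gripper's body presses on something with over 40 N, if the wrist force passes 120 N, or if a joint passes its speed limit or range.

## Working session

There is one attempt and no reset: what is moved stays moved. The work goes in short steps, Python scripts to look and compute and a shell command to move; the robot and the scene stay as the last step left them, time stands still between calls to the robot, and variables do not carry over. Pictures are saved under pics/ and viewed, and the job is handed in when it is done.

```bash
ls; mkdir -p pics
python3 - <<'E'
from bench import robot
import cv2,pickle
o=robot.get_obs(); print(o)
d={}
for n in ["scene","top","wrist"]:
    s=robot.snapshot(n); d[n]=s
    cv2.imwrite(f"pics/{n}0.png",s["color"][:,:,::-1]); print(n,s["intrinsics"],s["eye"],s["rotation"])
pickle.dump(d,open("s0.pkl","wb"))
E
```

```text
pics
{'time': 0.0, 'joint_positions': array([ 1.20889490e+00,  8.79365401e-02,  1.37222476e+00, -6.06210183e-06,
        1.68358870e+00, -1.03106700e-01]), 'qvel': array([-5.78729918e-05,  8.03745607e-04,  6.74698793e-04,  8.56526082e-04,
       -1.67446197e-03, -2.38189493e-04]), 'joint_torque': array([ 1.02008100e-03, -3.40192723e+01, -3.02426398e+01,  7.17441039e-02,
        3.33667151e-02, -1.93486057e-04]), 'tool_pos': array([0.14057198, 0.53117553, 0.20432923]), 'ee_rot': array([-3.14137660e+00,  2.14651434e-03,  1.31200115e+00]), 'wrist_force': array([ 0.02686255, -0.94080814,  0.39221513]), 'wrist_torque': array([-0.02326484,  0.02257634, -0.02339435]), 'width': 0.09384847676413877}
scene [[473.47773621   0.         284.39534776]
 [  0.         473.47773621 212.85026234]
 [  0.           0.           1.        ]] [1.29509995 0.80266457 0.9318256 ] [-2.22608549  0.01135817  2.42350581]
top [[441.92175568   0.         277.16941143]
 [  0.         441.92175568 208.0251977 ]
 [  0.           0.           1.        ]] [ 0.34227042 -0.07669539  1.46461425] [-2.99215635  0.01041186 -1.54665565]
wrist [[325.1922621    0.         281.13720637]
 [  0.         325.1922621  216.85007977]
 [  0.           0.           1.        ]] [0.06110486 0.55306664 0.3840506 ] [2.85661292e+00 1.74566969e-03 1.31155607e+00]
```

View pics/scene0.png

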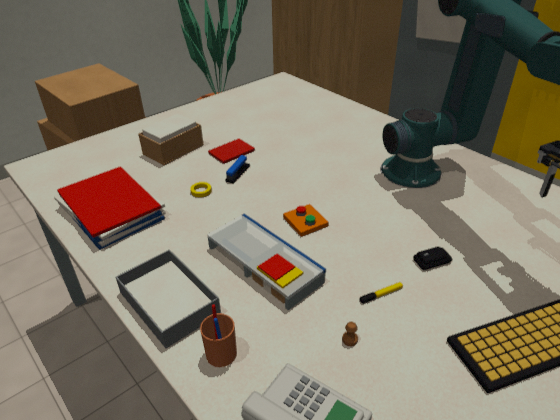

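View pics/top0.png

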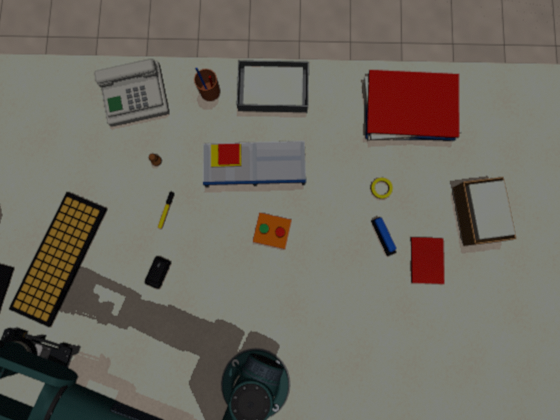

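View pics/wrist0.png

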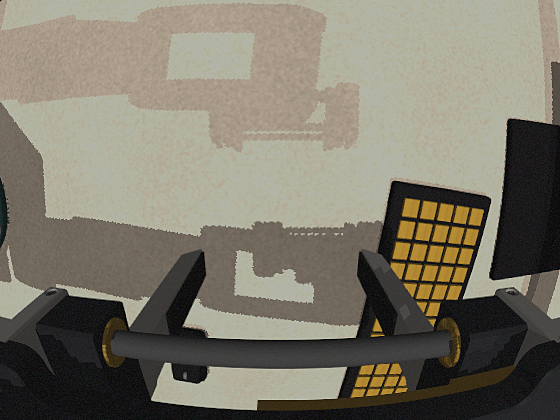

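The top view shows the rack at about (272,231), with its green cap on the left and its red cap on the right. The shelf's blue edge runs from (204,184) to (305,184). The pads over the full bay are on the left, at (226,155), so the empty bay is on the right. Next I'll measure these.

```bash
cat > h.py <<'E'
import numpy as np,cv2
from scipy.spatial.transform import Rotation as R
def cast(s,px,z,fish=False):
    px=np.atleast_2d(px).astype(float);K=s["intrinsics"]
    r=np.asarray(s["rotation"],float)
    M=R.from_euler("xyz",r).as_matrix()
    d=np.c_[(px[:,0]-K[0,2])/K[0,0],(px[:,1]-K[1,2])/K[1,1],np.ones(len(px))]
    if fish:
        t=np.hypot(d[:,0],d[:,1]);d=np.c_[d[:,:2]*(np.sin(t)/np.maximum(t,1e-9))[:,None],np.cos(t)]
    w=d@M.T; e=np.asarray(s["eye"]); k=(z-e[2])/w[:,2]
    return e+w*k[:,None]
def rays(s,px):
    e=np.asarray(s["eye"]);p=cast(s,px,0.0);d=p-e
    return e,d/np.linalg.norm(d,axis=1)[:,None]
def tri(s1,p1,s2,p2):
    e1,d1=rays(s1,p1);e2,d2=rays(s2,p2);d1=d1[0];d2=d2[0]
    A=np.c_[d1,-d2];t=np.linalg.lstsq(A,e2-e1,rcond=None)[0]
    a=e1+d1*t[0];b=e2+d2*t[1];return (a+b)/2,np.linalg.norm(a-b)
def hsv(s): return cv2.cvtColor(s["color"],cv2.COLOR_RGB2HSV)
def mask(s,lo,hi,box=None):
    m=cv2.inRange(hsv(s),lo,hi)
    if box:
        q=np.zeros_like(m);x0,y0,x1,y1=box;q[y0:y1,x0:x1]=m[y0:y1,x0:x1];m=q
    return m
def cen(m):
    M=cv2.moments(m,True);return np.array([M["m10"]/M["m00"],M["m01"]/M["m00"]])
E
python3 - <<'E'
import pickle
from h import *
d=pickle.load(open("s0.pkl","rb"));T=d["top"];S=d["scene"]
for n,s,b in(("top",T,(240,205,300,255)),("scene",S,(275,195,335,240))):
    h=hsv(s)
    print(n,[h[y,x] for x,y in ([(262,240),(280,231),(264,228)] if n=="top" else [(295,222),(301,210),(310,219)])])
for n,s,b,bb in(("top",T,(240,205,300,255),(195,175,315,195)),("scene",S,(275,195,335,240),(225,205,335,285))):
    o=mask(s,(9,150,60),(22,255,255),b); r=mask(s,(0,150,40),(6,255,255),b); r|=mask(s,(174,150,40),(180,255,255),b); g=mask(s,(45,100,30),(85,255,255),b)
    a=cv2.convexHull(np.vstack(cv2.findContours(o|r|g,0,2)[0]));
    rect=cv2.minAreaRect(a)
    print(n,"areas",[int((m>0).sum()) for m in(o,r,g)],"r",cen(r),"g",cen(g))
    print(cv2.approxPolyDP(a,4,True).reshape(-1,2).tolist(),rect)
    d[n+"rg"]=(cen(r),cen(g))
    bl=mask(s,(105,120,40),(130,255,255),bb); ys,xs=np.nonzero(bl); print("blue",len(xs),xs.min(),xs.max())
    if n=="top":
        for x in range(xs.min(),xs.max()+1,10): print(x,ys[xs==x].tolist(),end=' ')
        print(cast(s,cv2.boxPoints(rect),0.018))
    else:
        print([ (int(xs[i]),int(ys[i])) for i in (xs.argmin(),xs.argmax())])
for i in(0,1): print("tri",tri(T,d["toprg"][i],S,d["scenerg"][i]))
cv2.imwrite("pics/topz.png",cv2.resize(T["color"][130:260,190:320,::-1],None,fx=4.6,fy=4.6,interpolation=2))
cv2.imwrite("pics/scz.png",cv2.resize(S["color"][180:310,200:340,::-1],None,fx=4.6,fy=4.6,interpolation=2))
E
```

```text
top [array([ 14, 239, 128], dtype=uint8), array([  1, 229, 119], dtype=uint8), array([ 68, 183,  88], dtype=uint8)]
scene [array([ 15, 255, 177], dtype=uint8), array([  2, 255, 161], dtype=uint8), array([ 69, 211, 123], dtype=uint8)]
top areas [831, 70, 61] r [279.74285714 231.7       ] g [263.57377049 228.        ]
[[259, 213], [290, 220], [284, 248], [253, 241]] ((271.48236083984375, 230.32940673828125), (32.756500244140625, 29.9364070892334), 12.528807640075684)
blue 253 203 304
203 [183] 213 [182, 183] 223 [182, 183] 233 [182, 183] 243 [181, 182, 183] 253 [181, 182, 183] 263 [181, 182] 273 [181, 182] 283 [180, 181, 182] 293 [180, 181, 182] 303 [180, 181, 182] [[ 0.44734133  0.02256368  0.018     ]
 [ 0.54443889  0.004222    0.018     ]
 [ 0.52318261 -0.10194215  0.018     ]
 [ 0.42659531 -0.08263185  0.018     ]]
scene areas [698, 55, 59] r [300.8        209.16363636] g [309.83050847 218.49152542]
[[327, 225], [300, 235], [283, 214], [309, 204]] ((305.39599609375, 219.34857177734375), (29.601980209350586, 37.75762939453125), 64.98310089111328)
blue 176 243 324
[(243, 215), (324, 268)]
tri (array([ 0.48012168, -0.06689129,  0.03052958]), np.float64(0.00021913855415486651))
tri (array([ 0.49112285, -0.01393191,  0.02989185]), np.float64(0.00038044045040753447))
```

View pics/topz.png

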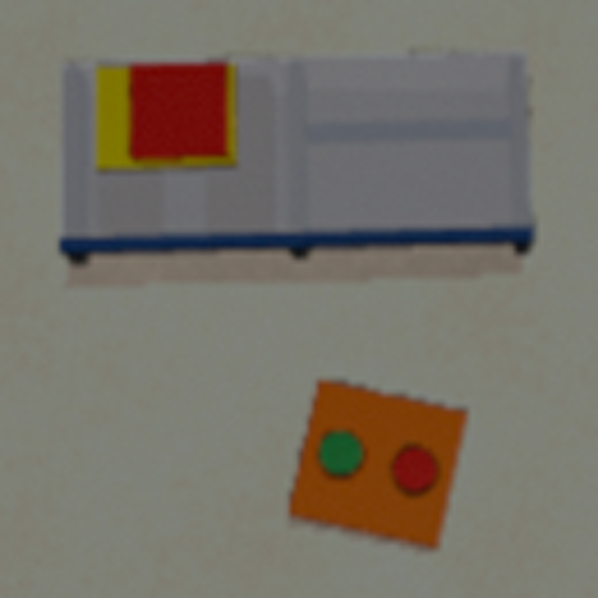

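View pics/scz.png

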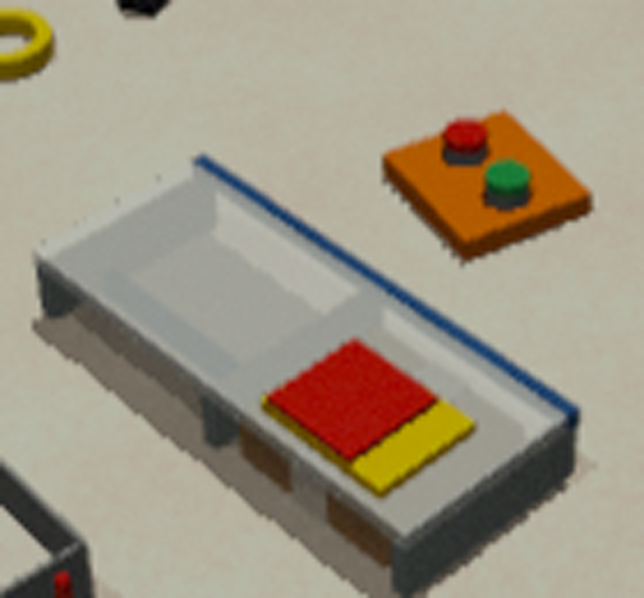

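Run:
```python
import pickle
from h import *
d=pickle.load(open("s0.pkl","rb"));T=d["top"];S=d["scene"]
a,e1=tri(T,(305,181.1),S,(243.2,214.6)); b,e2=tri(T,(203,183.4),S,(325,269.4))
print(a,e1,b,e2,np.linalg.norm(a-b))
bl=mask(T,(105,120,40),(130,255,255),(195,175,315,195));ys,xs=np.nonzero(bl)
for z in(.054,.048,):
    u=np.unique(xs);hi=np.array([(x,ys[xs==x].min()-.5) for x in u]);lo=np.array([(x,ys[xs==x].max()+.5) for x in u]);mi=np.array([(x,ys[xs==x].mean()) for x in u])
    for n,q in(("up",hi),("mid",mi),("lo",lo)):
        w=cast(T,q,z); p=np.polyfit(w[:,1],w[:,0],1); print(z,n,"x=%.4f%+.4f y"%(p[1],p[0]),w[0,:2],w[-1,:2])
# legs' feet & stop rail in top
for nm,px,z in(("rail far/near ends (512,131),(305,131)",[(190+512/4.6,130+131/4.6),(190+305/4.6,130+131/4.6)],.016),("mid leg foot",[(190+299/4.6,130+254/4.6)],0.0),("right foot",[(190+521/4.6,130+250/4.6)],0),("left foot",[(190+79/4.6,130+260/4.6)],0)): print(nm,cast(T,px,z)[:,:2].tolist())
```

```text
[ 0.64614294 -0.14577457  0.04939639] 0.0006235897352110393 [0.63016125 0.18814588 0.05049096] 0.0015677094500843637 0.3343044744192601
0.054 up x=0.6441-0.0474 y [0.63296852 0.18706094] [ 0.650166   -0.14200616]
0.054 mid x=0.6400-0.0457 y [0.63130621 0.18697914] [ 0.64517888 -0.14208151]
0.054 lo x=0.6358-0.0441 y [0.62964447 0.18689738] [ 0.6401969  -0.14215678]
0.048 up x=0.6454-0.0474 y [0.63420499 0.18818282] [ 0.65147563 -0.14228396]
0.048 mid x=0.6413-0.0457 y [0.63253561 0.18810067] [ 0.64646729 -0.14235963]
0.048 lo x=0.6371-0.0441 y [0.6308668  0.18801856] [ 0.64146412 -0.14243522]
rail far/near ends (512,131),(305,131) [[0.730600957335044, -0.13359563667959695], [0.7273602503236236, 0.018108058091525492]]
mid leg foot [[0.6386004587092533, 0.020667485900889696]]
right foot [[0.6451821703835308, -0.1422650041670816]]
left foot [[0.6305428226194493, 0.18233623623524436]]
```

The measurements agree across the two views:

| Item | x, y (m) | Yaw (rad) | Cross-checks |
|---|---|---|---|
| Rack | (0.4855, -0.040) | about -0.195 | Pots triangulate to z of about 0.030 |
| Shelf origin | (0.642, -0.060) | about +0.0455 | Front edge comes out 334 long against 336 nominal; rail face at x of about 0.73 |

Home for the rack is therefore about (0.680, -0.058). First I'll move the arm to behind the rack, up high.

```bash
python3 -m handwheel '{"delta_pos": [[-47,41,0],[-47,41,0],[-47,41,0],[-47,41,0],[-47,41,0],[-47,41,0],[-47,41,0],[-47,41,0]], "rotation": [[0,0,0],[0,0,0],[0,0,0],[0,0,0],[0,0,0],[0,0,0],[0,0,0],[0,0,0]], "claw": [-0.55,-0.55,-0.55,-0.55,-0.55,-0.55,-0.55,-0.55]}'
python3 -m handwheel '{"delta_pos": [[-47,41,0],[-47,41,0],[0,0,0],[0,0,30],[0,0,30],[0,0,30],[0,0,0],[0,0,0]], "rotation": [[0,0,0],[0,0,0],[0,0,-0.064],[0,0,0],[0,0,0],[0,0,0],[0,0,0],[0,0,0]], "claw": [-0.55,-0.55,-0.55,-0.55,-0.55,-0.55,-0.55,-0.55]}'
python3 - <<'E'
from bench import robot
import cv2,pickle
d={}
for n in ["wrist"]:
    s=robot.snapshot(n);d[n]=s;cv2.imwrite(f"pics/{n}1.png",s["color"][:,:,::-1])
pickle.dump(d,open("s1.pkl","wb")); o=robot.get_obs();print(o["time"],o["tool_pos"],o["ee_rot"],o["width"],o["wrist_force"])
E
```

```text
time: 1.15
tool_pos: [0.362, 0.0824, 0.2055]
ee_rot: [3.141, -0.001, 1.312]
wrist_force: [1.7, 0.7, 0.4]
width: 0.0729
time: 2.15
tool_pos: [0.4174, -0.0277, 0.1165]
ee_rot: [3.14, -0.0, 1.376]
wrist_force: [0.4, -0.1, 0.3]
width: 0.0725
2.2 [ 0.41778317 -0.02773695  0.11700988] [ 3.13896885e+00 -5.26830877e-05  1.37607373e+00] 0.07257856751028781 [-0.26364005 -0.21478323  0.65941564]
```

View pics/wrist1.png

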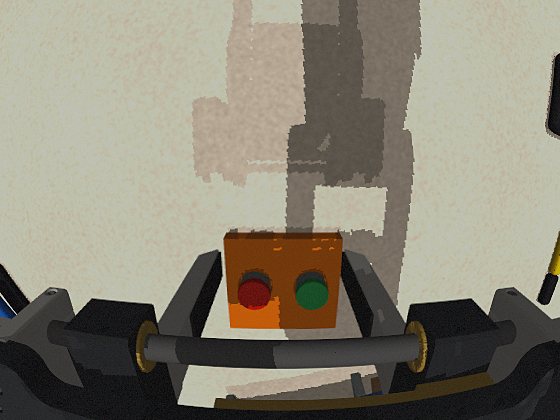

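In the wrist view the rack's near (rear) top edge runs from about (224,237) to (342,237). The fingers straddle it symmetrically and the shelf is at the bottom. I'll check this numerically.

Run:
```python
import pickle
from h import *
W=pickle.load(open("s1.pkl","rb"))["wrist"]; print(W["eye"],W["rotation"])
o=mask(W,(8,150,30),(22,255,255),(200,215,360,345))
c=max(cv2.findContours(o,0,2)[0],key=cv2.contourArea); c=cv2.convexHull(c)
print(cv2.approxPolyDP(c,4,True).reshape(-1,2).tolist())
px=[(224,239),(342,239),(336,328),(230,328)]
w=cast(W,px,.018,True);print(w[:,:2]);print(w[:,:2].mean(0))
for m in((0,6),(45,85)):
    k=mask(W,(m[0],150,40),(m[1],255,255),(235,270,335,312)); p=cen(k);print(p,cast(W,[p],.036,True))
cv2.imwrite("pics/w1z.png",cv2.resize(W["color"][215:345,190:370,::-1],None,fx=4.4,fy=4.4,interpolation=2))
```

```text
[ 0.33634044 -0.01124505  0.29600037] [ 2.85501579e+00 -3.02198451e-04  1.37560618e+00]
[[339, 233], [334, 327], [230, 327], [226, 233]]
[[ 0.42737223 -0.0827744 ]
 [ 0.44849993  0.02386828]
 [ 0.5470266   0.00580169]
 [ 0.52529361 -0.10306375]]
[ 0.48704809 -0.03904205]
[253.54758419 294.05710102] [[ 0.47903172 -0.06517068  0.036     ]]
[311.70485175 294.07412399] [[ 0.48945209 -0.01283755  0.036     ]]
```

View pics/w1z.png

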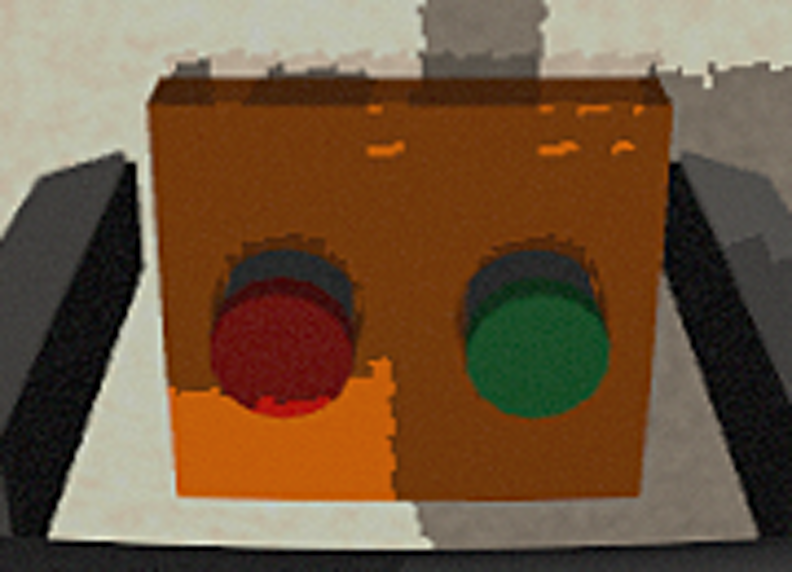

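The wrist view confirms it: centre (0.487, -0.039), rear edge yaw -0.195. I'll back off 10 mm, lower behind the rack, then close up to contact.

```bash
python3 -m handwheel '{"delta_pos": [[2,-10,0],[0,0,25],[0,0,25],[0,0,25],[0,0,22],[0,0,12],[0,0,0],[0,0,0]], "rotation": [[0,0,0],[0,0,0],[0,0,0],[0,0,0],[0,0,0],[0,0,0],[0,0,0],[0,0,0]], "claw": [-0.55,-0.55,-0.55,-0.55,-0.55,-0.55,-0.55,-0.55]}'
python3 -m handwheel '{"delta_pos": [[0,4,0],[0,4,0],[0,4,0],[0,4,0],[0,4,0],[0,4,0],[0,4,0],[0,0,0]], "rotation": [[0,0,0],[0,0,0],[0,0,0],[0,0,0],[0,0,0],[0,0,0],[0,0,0],[0,0,0]], "claw": [-0.55,-0.55,-0.55,-0.55,-0.55,-0.55,-0.55,-0.55]}'
cat > look.py <<'E'
import sys,pickle,cv2
from bench import robot
from h import *
t=sys.argv[1]; W=robot.snapshot("wrist"); T=robot.snapshot("top"); o=robot.get_obs()
pickle.dump({"wrist":W,"top":T},open(f"s{t}.pkl","wb"))
cv2.imwrite(f"pics/w{t}.png",W["color"][:,:,::-1])
cv2.imwrite(f"pics/t{t}.png",cv2.resize(T["color"][110:260,180:330,::-1],None,fx=4,fy=4,interpolation=2))
th=o["ee_rot"][2]-np.pi/2; p=o["tool_pos"]
print(o["time"],p.round(4),"th",round(th,4),o["width"],o["wrist_force"].round(1))
E
python3 look.py 2
```

```text
time: 3.2
tool_pos: [0.4083, -0.0238, 0.0076]
ee_rot: [3.14, -0.0, 1.376]
wrist_force: [-0.1, 0.2, 0.2]
width: 0.0727
time: 4.2
tool_pos: [0.4353, -0.0292, 0.0064]
ee_rot: [3.141, -0.0, 1.376]
wrist_force: [-0.3, 0.7, 0.6]
width: 0.0727
4.3 [ 0.4353 -0.0292  0.0065] th -0.1948 0.07301419219576596 [ 0.4 -0.2 -0.1]
```

View pics/w2.png

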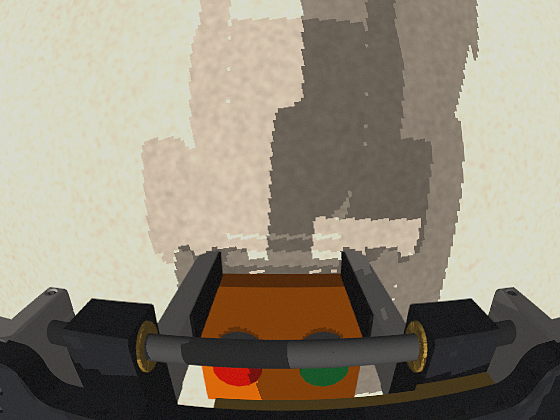

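View pics/t2.png

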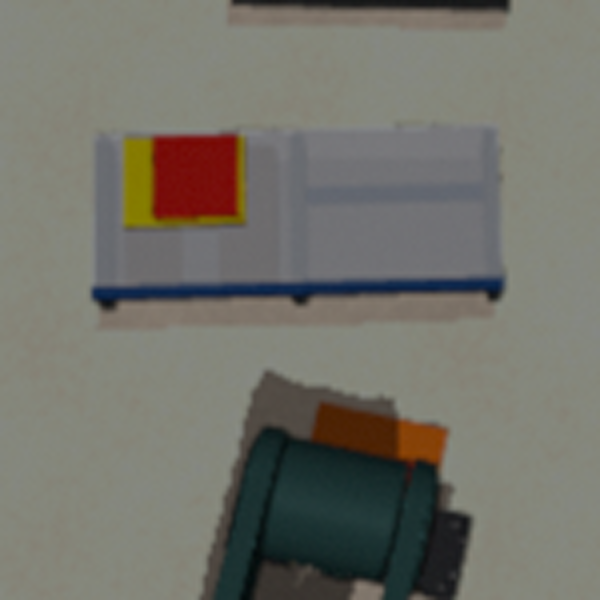

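The top view shows the rack's front corners at about (259.5,211) and (292,217), roughly 2 px further on than before. So the fingers are in contact and pushing it straight. I'll push about 64 mm along its heading.

```bash
python3 -m handwheel '{"delta_pos": [[0,4,0],[0,8,0],[0,9,0],[0,9,0],[0,9,0],[0,9,0],[0,9,0],[0,6,0]], "rotation": [[0,0,0],[0,0,0],[0,0,0],[0,0,0],[0,0,0],[0,0,0],[0,0,0],[0,0,-0.01]], "claw": [-0.55,-0.55,-0.55,-0.55,-0.55,-0.55,-0.55,-0.55]}'
python3 look.py 3
```

```text
time: 5.3
tool_pos: [0.4973, -0.0414, 0.0065]
ee_rot: [-3.142, 0.0, 1.387]
wrist_force: [-2.0, 1.1, 0.3]
width: 0.0729
5.4 [ 0.4978 -0.0415  0.0067] th -0.1846 0.07277548134975288 [-0.5  0.9 -0.8]
```

View pics/t3.png

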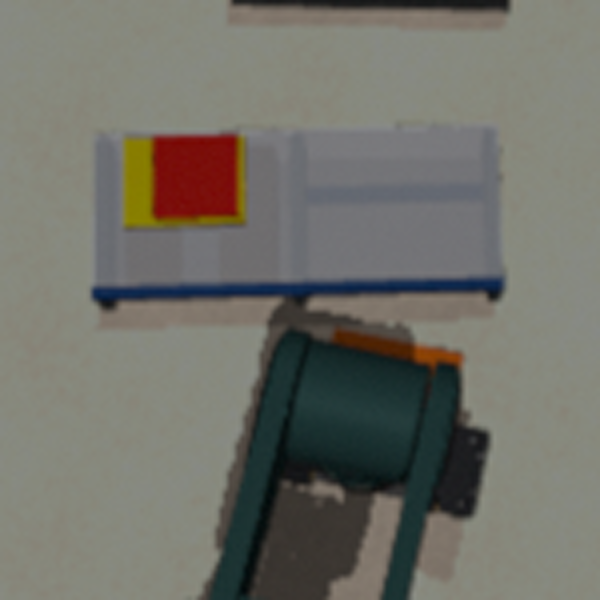

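View pics/w3.png

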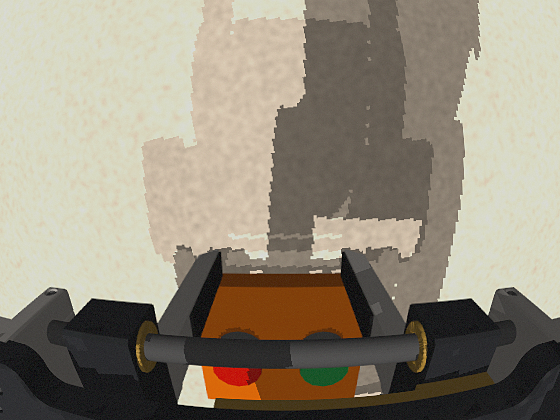

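Run:
```python
import pickle
from h import *
d=pickle.load(open("s3.pkl","rb"));T=d["top"];W=d["wrist"]
f=cast(T,[(263.2,193.2),(295.6,198.9)],.018)[:,:2];print("front",f); v=f[0]-f[1];v/=np.linalg.norm(v);print(np.linalg.norm(f[0]-f[1]),"yaw",np.arctan2(-v[0],v[1]),"centre",f.mean(0)-0.05*np.array([v[1],-v[0]]))
w=cast(W,[(219,287),(346,287)],.018,True)[:,:2];print("rear top edge seen between fingers",w)
```

```text
front [[ 0.60849259 -0.00868786]
 [ 0.5916591  -0.11680653]]
0.10942126041663021 yaw -0.154454555037423 centre [ 0.55067107 -0.05505513]
rear top edge seen between fingers [[ 0.50059065 -0.07907696]
 [ 0.51448349 -0.00507271]]
```

The rack has stayed seated on both fingers, with its centre at about (0.556, -0.054) and yaw about -0.185. Now I'll turn it gently about its own centre while advancing, first half.

```bash
python3 -m handwheel '{"delta_pos": [[-0.9,5,0],[-0.9,5,0],[-0.9,5,0],[-0.9,5,0],[-0.9,5,0],[-0.9,5,0],[-0.9,5,0],[-0.9,5,0]], "rotation": [[0,0,-0.0145],[0,0,-0.0145],[0,0,-0.0145],[0,0,-0.0145],[0,0,-0.0145],[0,0,-0.0145],[0,0,-0.0145],[0,0,-0.0145]], "claw": [-0.55,-0.55,-0.55,-0.55,-0.55,-0.55,-0.55,-0.55]}'
python3 look.py 4
```

```text
time: 6.4
tool_pos: [0.5357, -0.0539, 0.0065]
ee_rot: [3.142, -0.0, 1.503]
wrist_force: [-2.3, 0.9, 2.6]
width: 0.0726
6.5 [ 0.5365 -0.054   0.0065] th -0.0685 0.07289968815679154 [ 0.  -0.5  0.5]
```

View pics/t4.png

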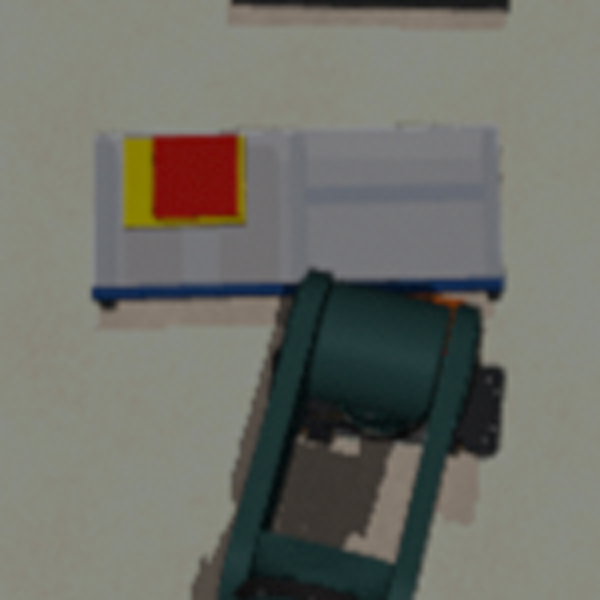

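View pics/w4.png

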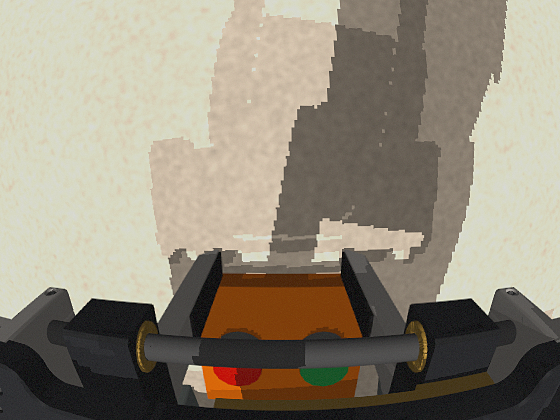

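In the wrist view the rack hasn't shifted relative to the fingers: caps at (238,372) and (325,372), as before. I'll do the second half of the turn, then check with the scene camera.

```bash
python3 -m handwheel '{"delta_pos": [[-0.9,5,0],[-0.9,5,0],[-0.9,5,0],[-0.9,5,0],[-0.9,5,0],[-0.9,5,0],[-0.9,5,0],[-0.9,5,0]], "rotation": [[0,0,-0.0143],[0,0,-0.0143],[0,0,-0.0143],[0,0,-0.0143],[0,0,-0.0143],[0,0,-0.0143],[0,0,-0.0143],[0,0,-0.0143]], "claw": [-0.55,-0.55,-0.55,-0.55,-0.55,-0.55,-0.55,-0.55]}'
python3 look.py 5
python3 - <<'E'
from bench import robot
import cv2,pickle
s=robot.snapshot("scene");pickle.dump(s,open("sc5.pkl","wb"))
cv2.imwrite("pics/sc5.png",cv2.resize(s["color"][170:310,200:340,::-1],None,fx=4.25,fy=4.25,interpolation=2))
E
```

```text
time: 7.5
tool_pos: [0.5756, -0.0618, 0.0064]
ee_rot: [3.141, -0.0, 1.617]
wrist_force: [-2.3, -0.4, -0.2]
width: 0.0727
7.6 [ 0.5762 -0.0618  0.0066] th 0.046 0.07285997450532725 [ 0.   0.  -0.1]
```

View pics/sc5.png

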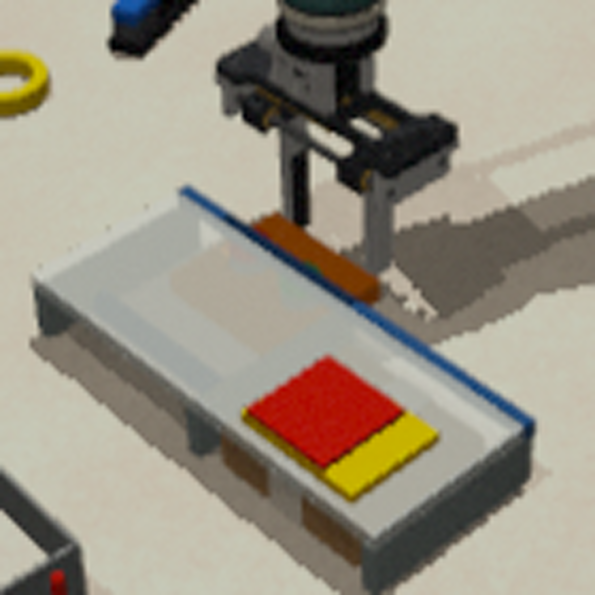

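View pics/w5.png

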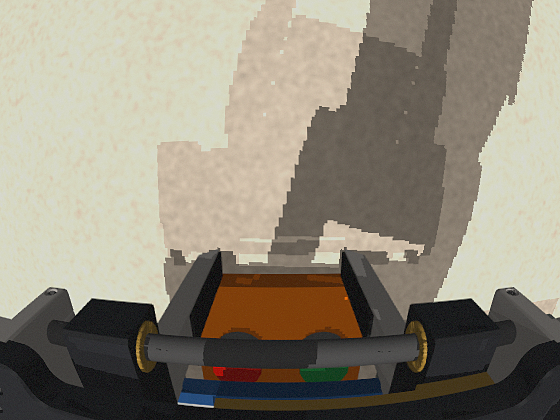

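The scene view shows the rack square in the bay opening. Its outline shows through the board, with front corners at about zoom (170,283) and (260,348) and rear corners at (268,214) and (378,285). I'll cast those to check the lateral offset.

Run:
```python
import pickle
from h import *
s=pickle.load(open("sc5.pkl","rb"))
z=lambda p:(200+p[0]/4.25-.4,170+p[1]/4.25-.4)
O=np.array([.642,-.060]);a=.0455;M=np.array([[np.cos(a),np.sin(a)],[-np.sin(a),np.cos(a)]])
for n,p,h in(("front red corner",(170,283),.018),("front green corner",(260,348),.018),("rear red",(272,213),.018),("rear green",(380,284),.018),("shelf end -87",(182,190),.054),("shelf end 249",(533,425),.054),):
    w=cast(s,[z(p)],h)[0,:2];print(n,w,"shelf frame",M@(w-O))
print("predicted rack shelf frame",M@(np.array([.5762,-.0618])+.0595*np.array([np.cos(a),np.sin(a)])-O))
```

```text
front red corner [ 0.69499405 -0.10297512] shelf frame [ 0.05098451 -0.04534104]
front green corner [ 0.69043822 -0.00807347] shelf frame [0.05074993 0.04966961]
rear red [ 0.5917516  -0.11648505] shelf frame [-0.05276558 -0.05414108]
rear green [ 0.58607759 -0.00376972] shelf frame [-0.05330694  0.05871568]
shelf end -87 [ 0.65058022 -0.14384075] shelf frame [ 0.0047579  -0.08414425]
shelf end 249 [0.63278619 0.19171627] shelf frame [0.00224486 0.25187484]
predicted rack shelf frame [-0.00631377  0.00119473]
```

The rack is square and within about 2 mm of the bay's middle, with roughly 42 mm left to go. I'll push 36 mm straight, then creep until the force shows the stop.

```bash
python3 -m handwheel '{"delta_pos": [[0,3,0],[0,5,0],[0,6,0],[0,6,0],[0,6,0],[0,5,0],[0,3,0],[0,2,0]], "rotation": [[0,0,0],[0,0,0],[0,0,0],[0,0,0],[0,0,0],[0,0,0],[0,0,0],[0,0,0]], "claw": [-0.55,-0.55,-0.55,-0.55,-0.55,-0.55,-0.55,-0.55]}'
python3 -m handwheel '{"delta_pos": [[0,0.5,0],[0,0.5,0],[0,0.5,0],[0,0.5,0],[0,0.5,0],[0,0.5,0],[0,0,0],[0,0,0]], "rotation": [[0,0,0],[0,0,0],[0,0,0],[0,0,0],[0,0,0],[0,0,0],[0,0,0],[0,0,0]], "claw": [-0.55,-0.55,-0.55,-0.55,-0.55,-0.55,-0.55,-0.55]}'
python3 look.py 6
```

```text
time: 8.65
tool_pos: [0.6113, -0.0601, 0.0064]
ee_rot: [-3.141, -0.0, 1.616]
wrist_force: [-2.3, 0.2, 1.9]
width: 0.073
time: 9.65
tool_pos: [0.6143, -0.0599, 0.0064]
ee_rot: [3.141, -0.0, 1.616]
wrist_force: [-0.7, -0.5, 0.6]
width: 0.0731
9.75 [ 0.6142 -0.0599  0.0064] th 0.0456 0.07239685889535782 [-1.5  0.1 -0.7]
```

View pics/w6.png

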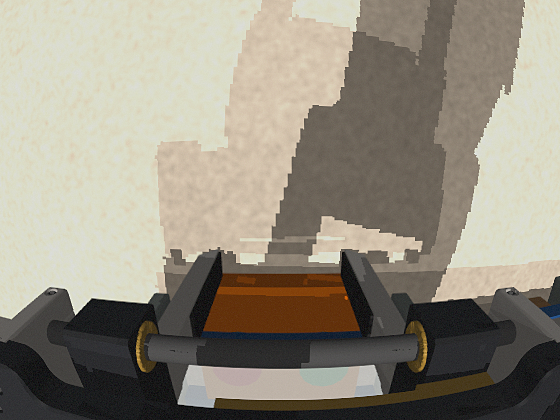

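Rack x in the shelf frame is now about 0.032 to 0.035, and there's no stop contact yet. I'll keep creeping.

```bash
python3 -m handwheel '{"delta_pos": [[0,0.5,0],[0,0.5,0],[0,0.5,0],[0,0.5,0],[0,0.5,0],[0,0.5,0],[0,0,0],[0,0,0]], "rotation": [[0,0,0],[0,0,0],[0,0,0],[0,0,0],[0,0,0],[0,0,0],[0,0,0],[0,0,0]], "claw": [-0.55,-0.55,-0.55,-0.55,-0.55,-0.55,-0.55,-0.55]}'
```

```text
time: 10.75
tool_pos: [0.6173, -0.0598, 0.0064]
ee_rot: [3.141, -0.0, 1.616]
wrist_force: [-1.4, 0.2, 0.3]
width: 0.0727
```

```bash
python3 -m handwheel '{"delta_pos": [[0,0.5,0],[0,0.5,0],[0,0.5,0],[0,0.5,0],[0,0.5,0],[0,0,0],[0,0,0],[0,0,0]], "rotation": [[0,0,0],[0,0,0],[0,0,0],[0,0,0],[0,0,0],[0,0,0],[0,0,0],[0,0,0]], "claw": [-0.55,-0.55,-0.55,-0.55,-0.55,-0.55,-0.55,-0.55]}'
```

```text
time: 11.75
tool_pos: [0.6181, -0.0598, 0.0065]
ee_rot: [-3.138, -0.0, 1.617]
wrist_force: [-6.3, -0.8, 2.9]
width: 0.0727
```

The force has risen to 6 N and the TCP stalled at 0.618, where the stop was expected. One more small nudge to square it up, then I'll check before backing off.

```bash
python3 -m handwheel '{"delta_pos": [[0,0.5,0],[0,0.5,0],[0,0.5,0],[0,0,0],[0,0,0],[0,0,0],[0,0,0],[0,0,0]], "rotation": [[0,0,0],[0,0,0],[0,0,0],[0,0,0],[0,0,0],[0,0,0],[0,0,0],[0,0,0]], "claw": [-0.55,-0.55,-0.55,-0.55,-0.55,-0.55,-0.55,-0.55]}'
python3 -m handwheel '{"delta_pos": [[0,-2,0],[0,-4,0],[0,-8,0],[0,-15,0],[0,-15,-10],[0,-15,-25],[0,-15,-25],[0,-15,-25]], "rotation": [[0,0,0],[0,0,0],[0,0,0],[0,0,0],[0,0,0],[0,0,0],[0,0,0],[0,0,0]], "claw": [-0.55,-0.55,-0.55,-0.55,-0.55,-0.55,-0.55,-0.55]}'
python3 -m handwheel '{"delta_pos": [[0,-40,-20],[0,-40,-10],[0,-40,0],[0,-40,0],[0,-20,0],[0,0,0],[0,0,0],[0,0,0]], "rotation": [[0,0,0],[0,0,0],[0,0,0],[0,0,0],[0,0,0],[0,0,0],[0,0,0],[0,0,0]], "claw": [-0.55,-0.55,-0.55,-0.55,-0.55,-0.55,-0.55,-0.55]}'
python3 look.py 7
python3 - <<'E'
from bench import robot
import cv2,pickle
s=robot.snapshot("scene");pickle.dump(s,open("sc7.pkl","wb"))
cv2.imwrite("pics/sc7.png",cv2.resize(s["color"][170:310,200:340,::-1],None,fx=4.25,fy=4.25,interpolation=2))
E
```

```text
time: 12.75
tool_pos: [0.6181, -0.0598, 0.0065]
ee_rot: [-3.135, -0.0, 1.617]
wrist_force: [-9.5, 0.0, 5.8]
width: 0.0727
time: 13.75
tool_pos: [0.532, -0.0637, 0.0925]
ee_rot: [3.14, 0.0, 1.616]
wrist_force: [-0.3, 0.3, -0.0]
width: 0.0726
time: 14.75
tool_pos: [0.3532, -0.0719, 0.1215]
ee_rot: [3.141, -0.0, 1.617]
wrist_force: [0.6, -0.5, 0.6]
width: 0.073
14.85 [ 0.353  -0.0718  0.1214] th 0.0461 0.07257885280037864 [ 0.5 -0.3  0.8]
```

View pics/sc7.png

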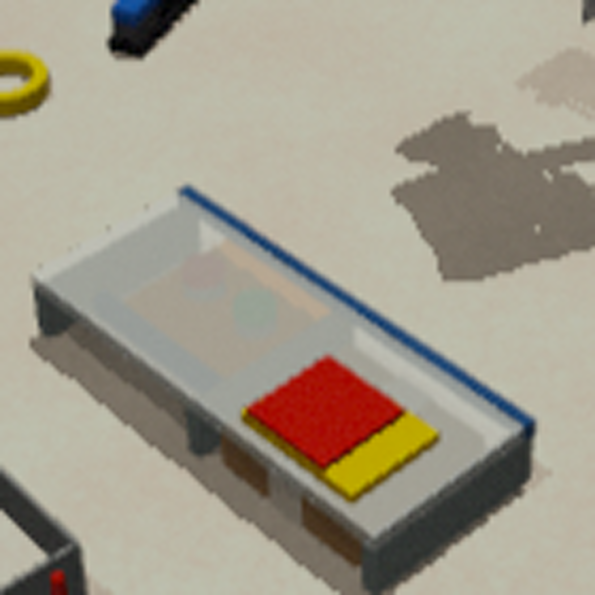

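View pics/t7.png

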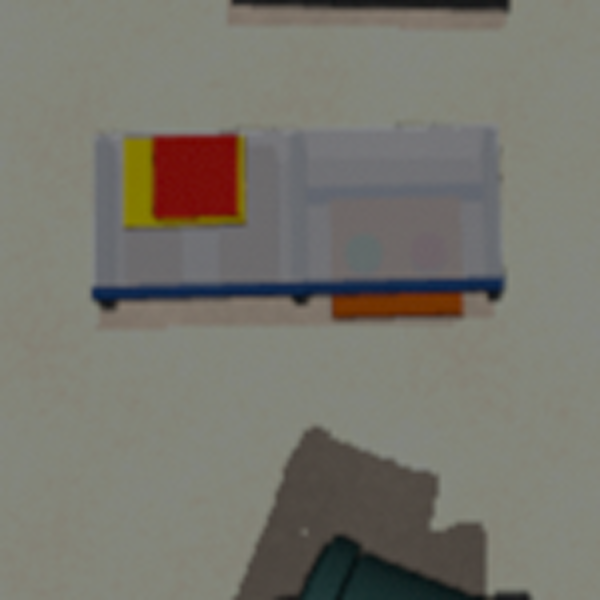

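View pics/w7.png

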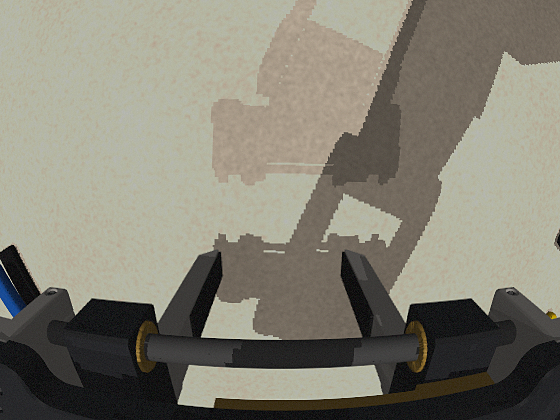

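The top view shows the rack flush against the rail (front at zoom row 200, rail at 193) and square. Both caps are in their wells at zoom (364,251) and (428,249). Last, a numeric check.

Run:
```python
import pickle
from h import *
T=pickle.load(open("s7.pkl","rb"))["top"];T0=pickle.load(open("s0.pkl","rb"))["top"]
z=lambda p:(180+p[0]/4-.4,110+p[1]/4-.4)
O=np.array([.642,-.060]);a=.0455;M=np.array([[np.cos(a),np.sin(a)],[-np.sin(a),np.cos(a)]])
w=cast(T,[z(p) for p in((332,317),(463,312),(332,200),(460,197))],.018)[:,:2];s=(w-O)@M.T;print(s,s.mean(0),"edge yaw rel",np.arctan2(-(s[0]-s[1])[0],(s[0]-s[1])[1]))
c=(cast(T,[z((364,251)),z((428,249))],.036)[:,:2]-O)@M.T;print("pots",c)
df=cv2.absdiff(T["color"],T0["color"]).max(2)
for n,b in(("stapler",(365,210,402,260)),("tape",(365,172,398,204)),("mouse",(140,250,175,292)),("marker",(153,188,178,232)),("stamp",(145,150,165,170)),("notebook",(406,232,450,288))):
    print(n,int((df[b[1]:b[3],b[0]:b[2]]>60).sum()))
from bench import robot
print(robot.close_job())
```

```text
[[-0.01635553  0.05453801]
 [-0.01466963 -0.05467833]
 [ 0.08389041  0.0528889 ]
 [ 0.0838878  -0.05486344]] [ 0.03418826 -0.00052871] edge yaw rel 0.015435099082484544
pots [[ 0.03508225  0.0264228 ]
 [ 0.03551567 -0.02655623]]
stapler 0
tape 0
mouse 0
marker 0
stamp 0
notebook 0
the job is handed in; nothing more can be done
None
```

I pushed the rack home against the stop rail in the empty bay with two spread fingertips on its rear face, turning it about 0.24 rad on the way in. I backed the arm clear and handed the job in at about 15 s; no verdict was reported.

**Last checks:**
- **Position:** in the shelf's frame the rack measured x ≈ 0.034 (wanted 0.028–0.050), y ≈ -0.001, and about 0.015 rad from square.
- **Pots:** both caps were centred over their wells, at y ≈ +0.026 and -0.027.
- **Bystanders:** none had moved; the top view before and after showed no change at any of the six.
- **Stop contact:** the fingers stalled at the rail, with the force rising to about 9.5 N.

**One small disagreement:** x measured about 4 mm under the nominal 0.038, which fits the pixel and calibration error, since the stall and the picture both show the rack against the rail.

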